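# Seat the bayonet lid on the powder tank and hold it down

## Robot

A 7-joint arm with a two-finger parallel gripper is mounted at the origin on the work surface. World frame = base frame: x ahead of the robot, y to its left, z up, the work surface at z = 0. Lengths are in m, angles in rad, forces in N, time in s.
With the tool pointing down it reaches from about 0.375 to 0.925 m from the base axis. Payload 3.1 kg.
Tool frame: the origin (TCP) lies between the finger pads, 19 mm behind the fingertips; this is the grasp point; z points along the fingers, y is the line along which they close (so a half turn about z gives the same grasp; the last joint's range is limited). The gripper opens to 85 mm and grips with 20 to 120 N. Pads are 22 mm wide; open, the fingers measure 114 mm over their backs; the gripper's body (76 mm by 85 mm) begins 54 mm behind the grasp point. The pads swing forward as they close: fully open they stand 13 mm farther back than shut.
Start: joints at [-1.249, 0.383, 0.044, 1.598, -0.018, 1.161, -0.05], TCP at [0.265, 0.594, 0.25] pointing down, gripper open.
Joint ranges: [-2.61, 2.61], [-0.41, 2.15], [-1.48, 1.57], [0, 2.5], [-1.57, 4.71], [0.05, 1.97], [-2.85, 2.85]. Speed limits (rad/s): [2.79, 2.79, 3.14, 3.14, 3.14, 3.14, 3.14].

## Interface

Orientations are given as a 3x3 rotation matrix whose columns are the frame's x, y, z axes.
In Python, from rig import bot gives the robot as it stands.
- The arm moves only by the tool nudge_tcp, called after "Call:" as name(argument=value, ...) on one line, values as JSON. Schema: {"type":"object","properties":{"increments":{"type":"array","items":{"type":"array","items":{"type":"array","items":{"type":"number"},"minItems":6,"maxItems":6},"minItems":1,"maxItems":5},"minItems":1,"maxItems":1},"aperture":{"type":"number"},"squeeze":{"type":"number"},"only":{"type":"string"},"quiet":{"type":"boolean"},"lines":{"type":"string"}},"required":["increments"],"additionalProperties":false}. increments is a list that holds a single list of rows (three levels of brackets), with 1 to 5 rows, each of 6 numbers: dx, dy, dz in mm, then a rotation vector rx, ry, rz in units of 0.1 rad; each row is the pose to reach, as a shift and turn from the pose commanded when the call began, along the tool's axes at that moment; what a row does not reach only later rows make up. A row lasts 1/8 s, in which the tool goes at most 0.0625 m and 0.188 rad, less where a joint would pass 70% of its speed; a pose out of reach is approached as far as the arm can. aperture is the finger opening in m, set as the call begins (left out keeps the last). The fingers move at their own pace and stop on an object; squeeze is the grip in N (left out, the last holds). Time passes only in rows, so rows that do not move let the fingers close. The tool returns the time, the measured TCP pose, the force, the opening and the grip force at its end. only (a regular expression) keeps the lines of the reply that match it, lines (a string "A,B") keeps lines A to B, and quiet returns only ok. Input that does not fit is refused with a message, and nothing moves.
- bot.get_obs(): the state, without advancing time (a new reading comes with each control period).
- bot.camera(name): name is "scene" or "side" or "wrist"; returns a dict with "color" (420x560x3 uint8, blue, green, red), "fx", "fy", "cx", "cy" (pixels), "origin" and "orientation" of the camera in the world. Camera axes: x right, y up, looking along -z (the intrinsics and any distortion apply to the point x, -y, -z); pixel columns grow to the right and rows downward; lengths in m; the calibration is good to about 2 mm. A picture is of the moment at which its call begins. There is no depth.
- bot.job_done(): hands the job in; it is judged then, once.
The state is a dict: "t": time; "joints": joint angles; "qvel": joint speeds; "tau": joint torques, N m; "ee_pos": TCP position; "ee_rot": TCP orientation; "force": force on the tool from outside, world axes, zero at the start; "wrist_torque": the same for the moment, N m; "gripper_width": finger opening in m; "grip_force": force on a finger pad.
Only numpy, scipy, OpenCV 4.12 (cv2) and the standard library are available. Lean on these libraries where they do the work, as an engineer would, in place of code of your own. Each camera call takes 0.05 s, during which the arm holds its last target. There are 200 camera calls.

## Task

Close the open powder tank on the blasting unit: pick its lid up off the bench by the wing grip, let its two lugs down through the slots of the tank's neck, push it in against the spring and turn it a quarter turn clockwise, up to the stop. Finish while still holding it there in the gripper, turned home and pressed down flush on the rim, so that I can do up the locking screw. Go gently: the wing grip is a thin moulding, and the rim carries a new seal, so neither squeeze the lid between the fingers nor press it on the neck with more than 50 N, and leave the other things on the bench where they are.

Things in the scene. Friction and masses are not known exactly. Their poses are not given: they have to be found in the camera images.
- lid: The loose lid, standing upright on its foot on the bench, 160 g. Origin: centre of its underside; z up. Aluminium foot 43 mm across (39 at the bottom), z = 0 to 22 mm; aluminium flange 76 mm across, z = 22 to 30 mm; black hollow plastic wing grip, a bar 60 mm long (along x), 20 mm thick (along y), z = 30 to 62 mm. The same either way round
- lug (a point): Middle of one of the lid's two lugs, 25 mm from its axis along its +x, 9 mm above its origin; the other is across the axis (-x): they lie under the ends of the bar. Each is 12 mm wide, reaches 31 mm from the axis and lies between z = 6 and 12 mm of the lid
- grip (a point): Where to take the lid: in the bar, 54 mm above the lid's origin. With the TCP of a downward gripper here, closing across the 20 mm, fingertips 19 mm past the TCP just clear the flange
- seat (a point): On the lid's axis at the underside of its flange, 22 mm above the lid's origin, 32 mm below grip; it meets rim when the lid is flush
- tank: Neck of the open tank: fixed upright aluminium collar on the unit's deck (165 mm above the bench), 76 mm across, 36 mm high, dark inside with a brass stem on a thin bar (along its x) in the middle, a small locking thumbscrew sticking out of its side. Origin: centre of its foot on the deck; z up; x along its two slots
- rim (a point): Centre of the open tank's mouth at rim height, 36 mm above the tank's origin, 201 mm above the bench. The mouth is 47 mm across. Under the 6 mm thick lip the lugs can turn once the flange is less than 4 mm above the rim: only clockwise seen from above, 90 degrees from the slots to a stop, where a 2 mm deep notch in the lip's underside takes them if the lid is let up
- slot (a point): Middle of one of the two slots in the lip, at rim height, 28 mm from the tank's axis along its +x; the other is across the axis (-x). Each is 17 mm wide and open from the mouth out to 33 mm from the axis
- stem (a joint): Brass vent stem in the middle of the open tank's mouth, sprung upward: 0 = up (its top 12 mm below the rim), grows in m as the lid's foot pushes it down, 0.010 with the lid flush. The spring pushes up with 5 N at first contact and 15 N with the lid flush, so the lid lifts 4 to 6 mm off the rim unless it is held down
- tank_shut: The other tank, same neck, already closed with a lid of the same kind, turned home and flush, screw done up, its wing grip reaching 241 mm above the bench: leave it. Origin: centre of its foot on the deck
- unit: The cream blasting unit, fixed, 280 mm deep (x) x 360 mm wide (y) x 165 mm high, sloping panel with gauges towards -x, both tanks side by side on its deck. Origin: centre of its underside
- jar: closed clear plastic jar, 54 mm across, 75 mm high, standing; bystander; origin: centre of its underside
- fossil: ammonite in a flat rock, 92 x 78 x 37 mm, 0.4 kg; bystander; origin: centre of its underside
- squeeze_bottle: white plastic bottle, 60 mm across, 165 mm high, standing; bystander; origin: centre of its underside
- brush: wooden brush, 190 mm long, lying along its x; bystander
- pick: thin steel preparation pick, 140 mm long, 10 mm thick, lying along its x; bystander

How it is judged:
By the outcome, as a careful person would: the job done as asked, in the order asked, and still so for the second after the job is handed in, while the arm keeps its last pose, push and grip.
It also fails if it takes over 56 s, if anything falls off the work surface, if the arm or the gripper's body presses on something with over 40 N, if the wrist force passes 120 N, or if a joint passes its speed limit or range.

## Working session

There is one attempt and no reset: what is moved stays moved. The work goes in short steps, Python scripts to look and compute and a tool call to move; the robot and the scene stay as the last step left them, time stands still between calls to the robot, and variables do not carry over. Pictures are saved under pics/ and viewed, at most 10 in all, crops included, and the job is handed in when it is done.

```bash
ls; mkdir -p pics; python3 - <<'E'
from rig import bot
import cv2,numpy as np
o=bot.get_obs()
print({k:np.round(v,3).tolist() for k,v in o.items()})
for n in("scene","side","wrist"):
    c=bot.camera(n);cv2.imwrite(f"pics/{n}0.png",c["color"])
    print(n,{k:np.round(v,4).tolist() for k,v in c.items() if k!="color"})
E
```

```text
pics
rig.py
{'t': 0.0, 'joints': [-1.249, 0.384, 0.044, 1.6, -0.018, 1.161, -0.05], 'qvel': [0.001, 0.0, -0.001, 0.0, -0.001, -0.001, -0.0], 'tau': [0.0, -43.346, 1.025, -24.951, 0.011, 0.011, 0.0], 'ee_pos': [0.265, 0.593, 0.249], 'ee_rot': [[-0.913, 0.408, -0.001], [0.408, 0.913, -0.002], [-0.0, -0.003, -1.0]], 'force': [0.981, -1.238, 0.104], 'wrist_torque': [0.0, 0.022, 0.01], 'grip_force': 0.0, 'gripper_width': 0.085}
scene {'fx': 433.2597, 'fy': 433.2597, 'cx': 282.7903, 'cy': 215.2259, 'origin': [1.2649, -0.5706, 0.6684], 'orientation': [[0.6186, -0.3989, 0.6769], [0.7853, 0.3406, -0.517], [-0.0243, 0.8514, 0.524]]}
side {'fx': 443.7729, 'fy': 443.7729, 'cx': 280.3123, 'cy': 203.0726, 'origin': [0.399, 0.7142, 0.8873], 'orientation': [[-0.9699, 0.1541, -0.1883], [-0.243, -0.6552, 0.7153], [-0.0132, 0.7395, 0.673]]}
wrist {'fx': 301.9925, 'fy': 301.9925, 'cx': 279.9274, 'cy': 200.8068, 'origin': [0.1927, 0.6235, 0.3722], 'orientation': [[0.4067, -0.8704, -0.2776], [0.9135, 0.3866, 0.1265], [-0.0028, -0.305, 0.9523]]}
```
View pics/scene0.png

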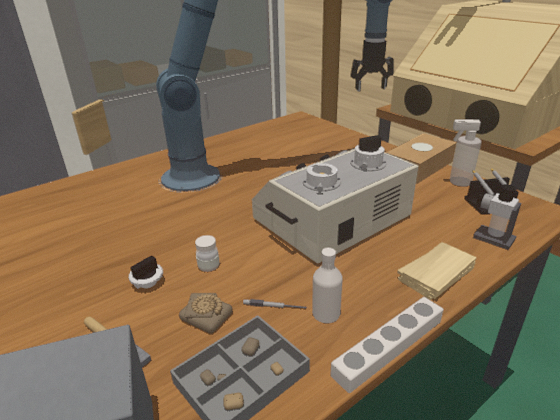

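View pics/side0.png

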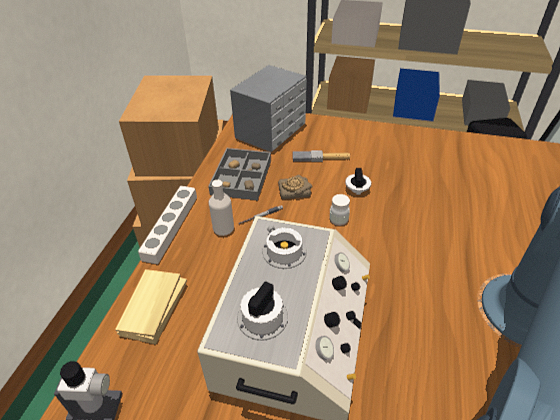

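The scene shows the lid at about (146,272) and the open neck at (321,175). In the side view the lid is at (358,183) and the open neck, with its brass stem, at (284,244). Next I'll enlarge these.

```bash
cat > h.py <<'E'
import numpy as np,cv2
from rig import bot
def ray(c,u,v):
    d=c["orientation"]@np.array([(u-c["cx"])/c["fx"],-(v-c["cy"])/c["fy"],-1.])
    return np.array(c["origin"]),d/np.linalg.norm(d)
def plane(c,u,v,z):
    o,d=ray(c,u,v); return o+d*(z-o[2])/d[2]
def tri(*obs):
    A=0;b=0;P=[]
    for c,u,v in obs:
        o,d=ray(c,u,v);M=np.eye(3)-np.outer(d,d);A=A+M;b=b+M@o;P.append((o,M))
    x=np.linalg.solve(A,b);return x,[np.linalg.norm(M@(x-o)) for o,M in P]
def proj(c,p):
    q=np.array(c["orientation"]).T@(np.asarray(p)-c["origin"])
    return c["cx"]-c["fx"]*q[0]/q[2], c["cy"]+c["fy"]*q[1]/q[2]
E
python3 - <<'E'
import cv2,numpy as np
s=cv2.imread('pics/scene0.png');d=cv2.imread('pics/side0.png')
def cr(im,u,v,w=33,h=25): return cv2.resize(im[v-h:v+h,u-w:u+w],(400,300),interpolation=cv2.INTER_CUBIC)
cv2.imwrite('pics/c0.png',np.vstack([np.hstack([cr(s,146,272),cr(s,321,175)]),np.hstack([cr(d,358,183),cr(d,284,244)])]))
E
```

View pics/c0.png

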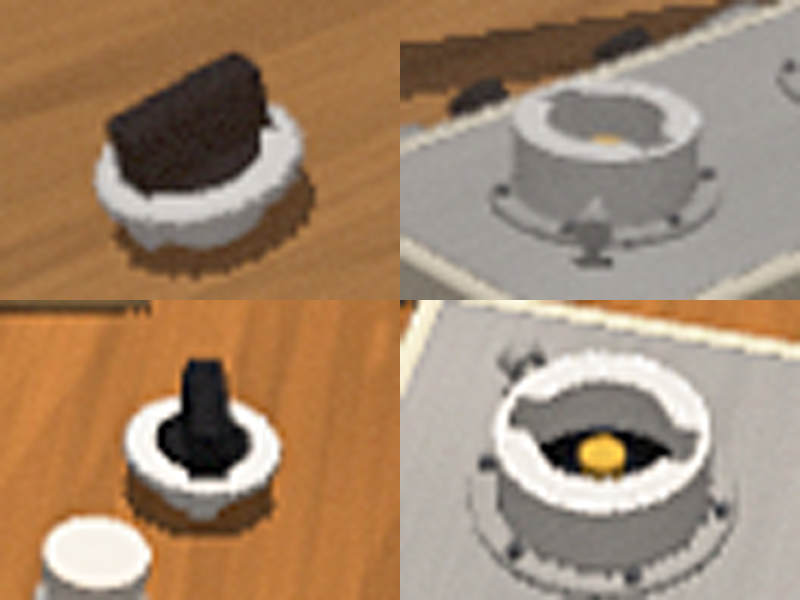

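The top-left and bottom-left crops show the lid, with its flange ellipse and bar. The right crops show the neck with its two slots, at side pixels of about (272,237) and (299,243). I'll triangulate roughly from these.

```bash
python3 - <<'E'
from h import *
np.set_printoptions(precision=4,suppress=True)
s=bot.camera("scene");d=bot.camera("side")
print("lid",tri((s,146,273.4),(d,358.5,182)))
print("rim",tri((s,322.2,170.1),(d,284.8,240.8)))
f=6.06
a=plane(d,251+125/f,219+112/f,.201);b=plane(d,251+290/f,219+145/f,.201);print("slots side",a,b,np.degrees(np.arctan2(*(b-a)[1::-1])))
a=plane(s,288+155/f,150+97/f,.201);b=plane(s,288+262/f,150+145/f,.201);print("slots scene",a,b,np.degrees(np.arctan2(*(b-a)[1::-1])))
a=plane(s,113+115/f,247+122/f,.062);b=plane(s,113+240/f,247+57/f,.062);print("bar",a,b,np.degrees(np.arctan2(*(b-a)[1::-1])))
o=bot.get_obs();R=o["ee_rot"];p=o["ee_pos"]
w=bot.camera("wrist");print("cam in tool",R.T@(w["origin"]-p),"\n",R.T@w["orientation"])
E
```

```text
lid (array([ 0.4326, -0.3441,  0.0281]), [np.float64(0.000739001045888309), np.float64(0.0007390010458882871)])
rim (array([0.5543, 0.0971, 0.2   ]), [np.float64(0.001341651223826226), np.float64(0.0013416512238260023)])
slots side [0.5826 0.094  0.201 ] [0.5232 0.0959 0.201 ] 178.15455318900842
slots scene [0.5259 0.0956 0.201 ] [0.5875 0.0979 0.201 ] 2.1268019695765683
bar [ 0.4356 -0.3715  0.062 ] [ 0.4279 -0.3183  0.062 ] 98.32595958129298
cam in tool [ 0.0781 -0.0015 -0.1235] 
 [[ 0.0008  0.9524  0.3049]
 [ 1.     -0.0009  0.0001]
 [ 0.0004  0.3049 -0.9524]]
```

Rough positions are lid (0.433,-0.344) with its bar at about 98°, and rim (0.554,0.097) with the slots close to world x. I'll grasp with tool y at about 8°, insert at 90° and finish at 0°, going over the tank on the way to measure it with the wrist camera.

Units first: shifts go in mm and turns go in units of 0.1 rad. So -0.21 m is -210, -0.16 m is -160, -0.42 rad is -4.2.

Call:
nudge_tcp(increments=[[[-30, -20, -50, 0, 0, -0.8], [-70, -50, -90, 0, 0, -1.6], [-110, -80, -110, 0, 0, -2.5], [-160, -115, -110, 0, 0, -3.4], [-210, -150, -110, 0, 0, -4.2]]])

```text
t: 0.92
ee_pos: [0.3965, 0.3695, 0.3607]
ee_rot: [[-1.0, -0.003, 0.001], [-0.003, 1.0, 0.001], [-0.001, 0.001, -1.0]]
force: [-0.4, -0.6, 0.4]
gripper_width: 0.0854
grip_force: 0.0
```

Call:
nudge_tcp(increments=[[[-30, -54, 0, 0, 0, 0], [-60, -108, 0, 0, 0, 0], [-90, -162, 0, 0, 0, 0], [-120, -216, 0, 0, 0, 0], [-158, -265, 0, 0, 0, 0]]])

```text
t: 1.55
ee_pos: [0.5541, 0.104, 0.3604]
ee_rot: [[-1.0, -0.0, 0.001], [-0.0, 1.0, 0.001], [-0.001, 0.001, -1.0]]
force: [0.7, 0.3, 0.1]
gripper_width: 0.0849
grip_force: 0.0
```

```bash
python3 - <<'E'
from h import *
import pickle
w=bot.camera("wrist");pickle.dump(w,open('w1.pkl','wb'));print(proj(w,[.5543,.0971,.2]))
cv2.imwrite('pics/w1.png',w["color"])
E
```

```text
(np.float64(274.1249846537971), np.float64(189.0855710344519))
```

View pics/w1.png

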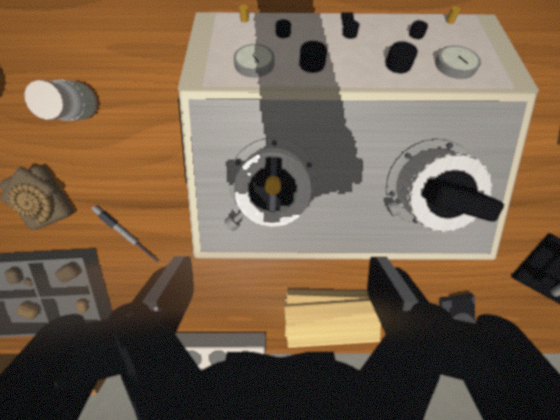

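The wrist view shows the open neck at (273,187) with its slots running up and down the image, partly in the arm's shadow. I'll shift on toward -y for a second, better-lit view.

Converted, -0.085 m is -85, -0.05 m is -50.

Call:
nudge_tcp(increments=[[[0, -50, 0, 0, 0, 0], [0, -85, 0, 0, 0, 0], [0, -85, 0, 0, 0, 0]]])

```text
t: 1.98
ee_pos: [0.5535, 0.0164, 0.3603]
ee_rot: [[-1.0, 0.008, 0.0], [0.008, 1.0, -0.001], [-0.0, -0.001, -1.0]]
force: [1.0, 0.4, 0.1]
gripper_width: 0.0853
grip_force: 0.0
```

```bash
python3 - <<'E'
from h import *
import pickle
w1=pickle.load(open('w1.pkl','rb'))
w=bot.camera("wrist");pickle.dump(w,open('w2.pkl','wb'))
ims=[]
for c in(w1,w):
    u,v=proj(c,[.5543,.0971,.2]);u=int(u);v=int(v);print(u,v)
    k=c["color"][v-45:v+45,u-45:u+45];k=(255*(k/255.)**.6).astype(np.uint8)
    ims.append(cv2.resize(k,(400,400),interpolation=cv2.INTER_CUBIC))
cv2.imwrite('pics/w12.png',np.hstack(ims))
E
```

```text
274 189
364 189
```

View pics/w12.png

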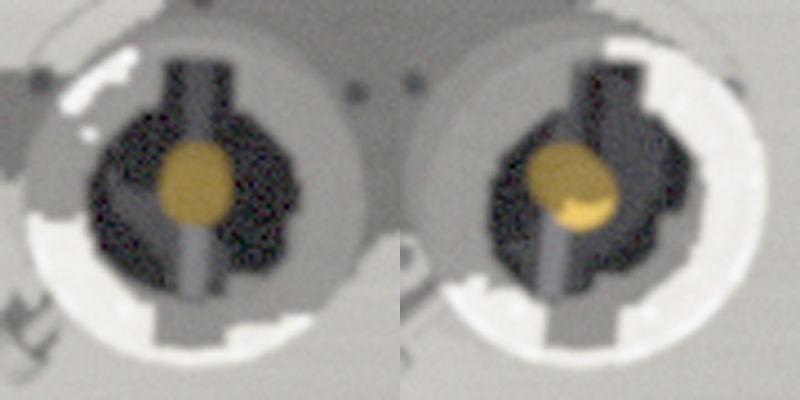

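Enlarged, both views show the slots and the mouth. View 1 has slot-end midpoints at crop (199,60) and (191,345), and view 2 has them at (608,62) and (583,345).

```bash
python3 - <<'E'
from h import *
import pickle
np.set_printoptions(precision=4,suppress=True)
w1=pickle.load(open('w1.pkl','rb'));w2=pickle.load(open('w2.pkl','rb'))
f=400/90
P1=lambda x,y:(w1,274-45+(x+.5)/f-.5,189-45+(y+.5)/f-.5)
P2=lambda x,y:(w2,364-45+(x-400+.5)/f-.5,189-45+(y+.5)/f-.5)
A=[tri(P1(*a),P2(*b)) for a,b in [((163,60),(573,62)),((236,60),(643,62)),((155,345),(547,345)),((228,345),(619,345))]]
for a in A: print(a[0],a[1][0])
for P,q in((P1,[(163,60),(236,60),(155,345),(228,345)]),(P2,[(573,62),(643,62),(547,345),(619,345)])):
    X=np.array([plane(*P(*a),.201) for a in q]);m=X.mean(0);d=(X[2]+X[3]-X[0]-X[1])[:2]
    print(m,np.degrees(np.arctan2(d[1],d[0])),np.linalg.norm(d)/2, X[:,:2].tolist())
o=bot.get_obs();R=o["ee_rot"];p=o["ee_pos"];print(p,R.tolist())
E
```

```text
[0.5236 0.0888 0.1974] 0.00011377687285211143
[0.524  0.1044 0.1952] 0.00017401188807134602
[0.587  0.0863 0.2021] 0.00012966624483321036
[0.5874 0.1028 0.2013] 7.521996725541686e-05
[0.5552 0.0956 0.201 ] -1.9166919235229762 0.06476222034247478 [[0.5228456264352634, 0.0889614231537542], [0.5228312500976148, 0.10440531905880729], [0.5875713112143134, 0.08625792056241556], [0.5875575389522847, 0.10277670241312738]]
[0.5552 0.095  0.201 ] -0.4928609913266713 0.0642316933194919 [[0.5230660311028259, 0.08788417252422542], [0.5231651182294978, 0.10267845326519157], [0.5872936384027756, 0.08659484026570545], [0.587396144759978, 0.10286275105521209]]
[0.5535 0.0195 0.3601] [[-0.9999930774684731, 0.0037118373807167493, 0.00025938078446640674], [0.0037119431451210013, 0.9999930272898276, 0.00040847253704475996], [-0.0002578627922474096, 0.0004094325161056141, -0.9999998829358907]]
```

Rim is at (0.5552, 0.0955, ~0.200) with slot yaw about -1°. Now to the lid.

Converted, -0.285 m is -285, -0.233 m is -233, 0.36 rad is 3.6.

Call:
nudge_tcp(increments=[[[20, -58, 0, 0, 0, 1.8], [40, -117, 0, 0, 0, 3.6], [60, -175, 0, 0, 0, 5.4], [80, -233, 20, 0, 0, 7.2], [100, -285, 30, 0, 0, 9]]])

```text
t: 2.65
ee_pos: [0.4539, -0.2634, 0.3294]
ee_rot: [[-0.62, 0.785, 0.001], [0.785, 0.62, 0.001], [0.0, 0.001, -1.0]]
force: [1.1, -1.3, 0.1]
gripper_width: 0.0852
grip_force: 0.0
```

```bash
python3 - <<'E'
from h import *
o=bot.get_obs();R=np.array(o["ee_rot"]);p=o["ee_pos"]
print(R.T@(np.array([.4326,-.3441,.2])-p))
E
```

```text
[-0.05020174 -0.06691727  0.12930086]
```

Converted, 0.129 m is 129, 0.085 m is 85, 0.53 rad is 5.3.

Call:
nudge_tcp(increments=[[[-20, -30, 40, 0, 0, 1.8], [-40, -55, 85, 0, 0, 3.6], [-50, -67, 129, 0, 0, 5.3], [-50, -67, 129, 0, 0, 5.3], [-50, -67, 129, 0, 0, 5.3]]])

```text
t: 3.28
ee_pos: [0.4342, -0.3436, 0.2018]
ee_rot: [[-0.145, 0.989, 0.001], [0.989, 0.145, 0.0], [-0.0, 0.001, -1.0]]
force: [0.8, -1.1, 0.6]
gripper_width: 0.0853
grip_force: 0.0
```

```bash
python3 - <<'E'
from h import *
import pickle
w=bot.camera("wrist");pickle.dump(w,open('w3.pkl','wb'))
cv2.imwrite('pics/w3.png',w["color"]);print(proj(w,[.4326,-.3441,.028]))
E
```

```text
(np.float64(278.86496273306966), np.float64(183.69217399959064))
```

View pics/w3.png

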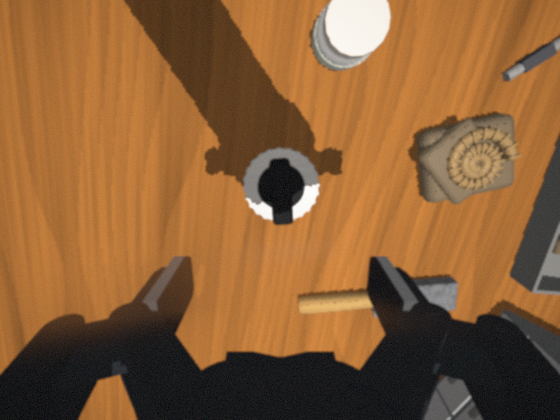

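The lid's flange is at about (282,184), and the bar runs from (279,160) to (283,222), close to the tool's x axis. I'll measure it by mask, then again from a second place a little lower.

```bash
cat > m.py <<'E'
from h import *
def lid(c,u,v,r=60):
    u0,v0=int(u)-r,int(v)-r;k=c["color"][v0:v0+2*r,u0:u0+2*r];hs=cv2.cvtColor(k,cv2.COLOR_BGR2HSV)
    ring=((hs[...,1]<70)&(hs[...,2]>70)).astype(np.uint8);bar=(hs[...,2]<45).astype(np.uint8)
    def big(m):
        cs,_=cv2.findContours(m,cv2.RETR_EXTERNAL,cv2.CHAIN_APPROX_NONE);return max(cs,key=cv2.contourArea)+np.array([u0,v0])
    b=None
    n,l,s,ce=cv2.connectedComponentsWithStats(bar);i=1+np.argmin(np.hypot(*(ce[1:]-r).T)+1000*(s[1:,4]<100))
    ring2=ring|(l==i).astype(np.uint8)
    return cv2.fitEllipse(cv2.convexHull(big(ring2))),cv2.minAreaRect(big((l==i).astype(np.uint8))),s[i]+[u0,v0,0,0,0]
E
python3 - <<'E'
from m import *
import pickle
w=pickle.load(open('w3.pkl','rb'));e,b,s=lid(w,279,184);print(e,b,s);print(plane(w,*e[0],.03))
for z in(.06,.062):
  A=plane(w,279.5,160,z);B=plane(w,283,222,z);print((A+B)/2,np.degrees(np.arctan2(*(A-B)[1::-1])))
E
```

```text
((280.8951416015625, 184.54649353027344), (75.3294906616211, 76.24200439453125), 91.77422332763672) ((278.635498046875, 189.8570556640625), (42.37879180908203, 62.49241638183594), 19.025604248046875) [ 259  159   45   64 1678]
[ 0.43468539 -0.34416874  0.03      ]
[ 0.43480016 -0.34332546  0.06      ] 101.58033063898509
[ 0.43470336 -0.34275635  0.062     ] 101.58033063898506
```

Call:
nudge_tcp(increments=[[[0, 20, 30, 0, 0, 0], [0, 20, 60, 0, 0, 0], [0, 20, 60, 0, 0, 0], [0, 20, 60, 0, 0, 0]]])

```text
t: 3.82
ee_pos: [0.4535, -0.3424, 0.1431]
ee_rot: [[-0.142, 0.99, 0.003], [0.99, 0.142, -0.001], [-0.002, 0.003, -1.0]]
force: [-0.0, 0.4, 0.5]
gripper_width: 0.0854
grip_force: 0.0
```

```bash
python3 - <<'E'
from m import *
import pickle
w=bot.camera("wrist");pickle.dump(w,open('w4.pkl','wb'));u,v=proj(w,[.4326,-.3441,.045])
e,b,s=lid(w,u,v,90);print(e,b,s);print(plane(w,*e[0],.03))
k=w["color"][int(v)-80:int(v)+80,int(u)-80:int(u)+80];w3=pickle.load(open('w3.pkl','rb'))["color"][184-50:184+50,279-50:279+50]
print(u,v)
g=lambda k:(255*(k/255.)**.5).astype(np.uint8)
cv2.imwrite('pics/w34.png',np.hstack([cv2.resize(g(w3),(400,400)),cv2.resize(g(k),(400,400))]))
E
```

```text
((257.45745849609375, 199.840576171875), (90.32147216796875, 93.78150177001953), 100.2048110961914) ((256.0151672363281, 204.61793518066406), (55.188663482666016, 66.40465545654297), 31.32869529724121) [ 230  169   56   70 2701]
[ 0.43454873 -0.34353759  0.03      ]
253.5670188944004 206.06209905689235
```

View pics/w34.png

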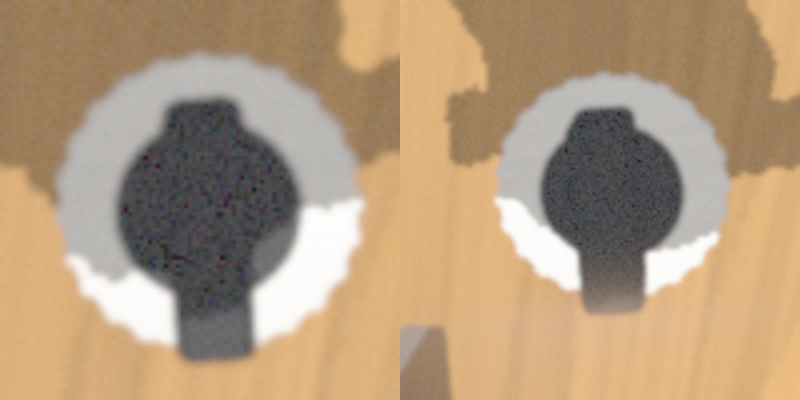

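Both crops show the flange and the bar ends: left at (203,100) and (216,360), right at (602,108) and (614,312). Triangulating these.

```bash
python3 - <<'E'
from m import *
import pickle
np.set_printoptions(precision=4,suppress=True)
a=pickle.load(open('w3.pkl','rb'));b=pickle.load(open('w4.pkl','rb'))
T,_=tri((a,229+203/4,134+100/4),(b,173+202/2.5,126+108/2.5));B,_=tri((a,229+216/4,134+360/4),(b,173+214/2.5,126+312/2.5))
print(T,B,(T+B)/2,np.degrees(np.arctan2(*(T-B)[1::-1])))
print("flange",tri((a,280.9,184.5),(b,257.5,199.8)))
A=plane(b,173+202/2.5,126+108/2.5,.062);B=plane(b,173+214/2.5,126+312/2.5,.062);print((A+B)/2,np.degrees(np.arctan2(*(A-B)[1::-1])))
o=bot.get_obs();R=np.array(o["ee_rot"]);p=o["ee_pos"];print(p,R[:2,1])
print(R.T@(np.array([.4345,-.3438,.056])-p))
E
```

```text
[ 0.4293 -0.3166  0.04  ] [ 0.4412 -0.3751  0.0578] [ 0.4352 -0.3459  0.0489] 101.45519608033301
flange (array([ 0.4347, -0.3448,  0.0266]), [np.float64(0.0002560334782076893), np.float64(0.0002560334782075458)])
[ 0.4357 -0.3422  0.062 ] 99.99275843970572
[ 0.4535 -0.3427  0.1433] [0.99   0.1412]
[ 0.0018 -0.0193  0.0872]
```

Converted, 0.03 m is 30, 0.088 m is 88, -0.045 rad is -0.45.

Call:
nudge_tcp(increments=[[[1, -19, 0, 0, 0, -0.45], [1, -19, 30, 0, 0, -0.45], [1, -19, 60, 0, 0, -0.45], [1, -19, 80, 0, 0, -0.45], [1, -19, 88, 0, 0, -0.45]]])

```text
t: 4.5
ee_pos: [0.4333, -0.3437, 0.0528]
ee_rot: [[-0.185, 0.983, -0.0], [0.983, 0.185, 0.0], [0.0, 0.0, -1.0]]
force: [0.5, -0.1, 0.6]
gripper_width: 0.0856
grip_force: 0.0
```

Call:
nudge_tcp(increments=[[[0, 0, 0, 0, 0, 0], [0, 0, 0, 0, 0, 0], [0, 0, 0, 0, 0, 0], [0, 0, 0, 0, 0, 0]]], aperture=0.015, squeeze=30)

```text
t: 5.0
ee_pos: [0.4338, -0.344, 0.0536]
ee_rot: [[-0.185, 0.983, 0.001], [0.983, 0.185, -0.001], [-0.001, 0.001, -1.0]]
force: [-0.2, 0.0, 0.4]
gripper_width: 0.0192
grip_force: 37.4
```

Converted, -0.24 m is -240, 0.07 m is 70, -0.12 rad is -1.2.

Call:
nudge_tcp(increments=[[[0, 0, -40, 0, 0, 0], [0, 0, -90, 0, 0, 0], [20, 10, -140, 0, 0, -1.2], [40, 20, -190, 0, 0, -2.6], [70, 35, -240, 0, 0, -4]]])

```text
t: 5.62
ee_pos: [0.4535, -0.2684, 0.2941]
ee_rot: [[-0.555, 0.832, -0.001], [0.832, 0.555, -0.0], [0.0, -0.001, -1.0]]
force: [1.5, 1.1, -1.5]
gripper_width: 0.0194
grip_force: 37.0
```

```bash
python3 - <<'E'
from h import *
o=bot.get_obs();R=np.array(o["ee_rot"]);p=o["ee_pos"]
print(R.T@(np.array([.5552,.0955,.30])-p), np.radians(89)-np.arctan2(R[1,1],R[0,1]))
E
```

```text
[ 0.2464404   0.28647586 -0.00601588] 0.9655223860872804
```

Converted, 0.204 m is 204, 0.175 m is 175, -0.7 rad is -7.

Call:
nudge_tcp(increments=[[[35, 41, 0, 0, 0, -1.4], [70, 82, 0, 0, 0, -2.8], [105, 122, 0, 0, 0, -4.2], [140, 163, 0, 0, 0, -5.6], [175, 204, 0, 0, 0, -7]]])

```text
t: 6.25
ee_pos: [0.5273, -0.0084, 0.2925]
ee_rot: [[-0.961, 0.277, -0.001], [0.277, 0.961, 0.0], [0.001, -0.0, -1.0]]
force: [0.6, -0.3, -1.5]
gripper_width: 0.0195
grip_force: 37.0
```

```bash
python3 - <<'E'
from h import *
o=bot.get_obs();R=np.array(o["ee_rot"]);p=o["ee_pos"]
print(p,R.T@(np.array([.5552,.0955,.30])-p), np.radians(89)-np.arctan2(R[1,1],R[0,1]))
E
```

```text
[ 0.5272967  -0.00842283  0.29250742] [ 0.00198033  0.1075848  -0.00750184] 0.2632062209904158
```

Call:
nudge_tcp(increments=[[[1, 45, 0, 0, 0, -1.2], [2, 85, 0, 0, 0, -2.2], [2, 107.5, 0, 0, 0, -2.63], [2, 107.5, 0, 0, 0, -2.63], [2, 107.5, 0, 0, 0, -2.63]]])

```text
t: 6.88
ee_pos: [0.5558, 0.0911, 0.2928]
ee_rot: [[-1.0, 0.026, -0.001], [0.026, 1.0, -0.002], [0.001, -0.002, -1.0]]
force: [0.0, -0.3, -1.6]
gripper_width: 0.0196
grip_force: 37.0
```

```bash
python3 - <<'E'
from h import *
np.set_printoptions(precision=4,suppress=True)
o=bot.get_obs();R=np.array(o["ee_rot"]);p=o["ee_pos"];print(p,R.tolist())
s=bot.camera("scene");d=bot.camera("side");ims=[]
for c,n in((s,"scene"),(d,"side")):
    u,v=proj(c,[.5552,.0955,.235]);u=int(u);v=int(v);print(n,u-40,v-40)
    ims.append(cv2.resize(c["color"][v-40:v+40,u-40:u+40],(400,400),interpolation=cv2.INTER_CUBIC))
cv2.imwrite('pics/i1.png',np.hstack(ims))
import pickle;pickle.dump((s,d),open('i1.pkl','wb'))
E
```

```text
[0.5558 0.0911 0.2928] [[-0.9996660010835509, 0.025830887349989413, -0.0008071780064088674], [0.025832319726783435, 0.9996646375774513, -0.0018175903488007756], [0.0007599573376888734, -0.0018378345559317108, -0.9999980224125395]]
scene 281 117
side 243 188
```

View pics/i1.png

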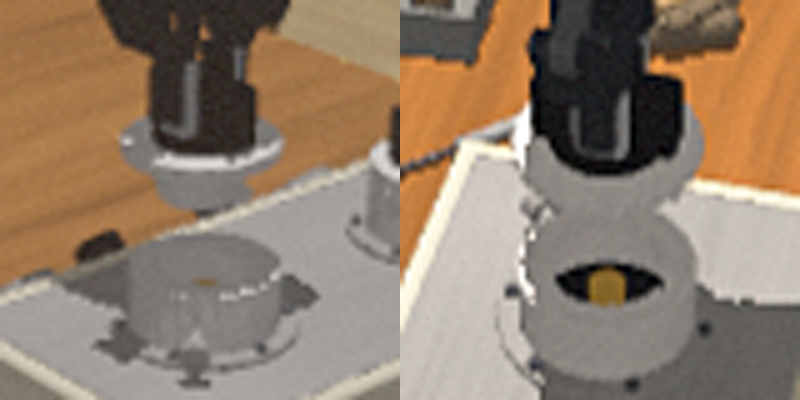

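The lid hangs above the neck, bar along the slots. Flange edges are at scene crop 120–286 and side crop 525–705, and rim edges at 130–283 and 525–697. I'll compare these with projections.

```bash
python3 - <<'E'
from h import *
import pickle
np.set_printoptions(precision=4,suppress=True)
s,d=pickle.load(open('i1.pkl','rb'))
o=bot.get_obs();p=np.array(o["ee_pos"]);R=o["ee_rot"];print(p,R[:,1])
t=np.linspace(0,2*np.pi,200)
def ext(c,ctr,rr=.038):
    q=np.array([proj(c,ctr+rr*np.array([np.cos(a),np.sin(a),0])) for a in t]);return q[:,0].min(),q[:,0].max(),q[:,1].min(),q[:,1].max()
for n,c,u0,v0 in(("scene",s,281,117),("side",d,243,188)):
    for nm,ctr in(("flange",p-[0,0,.026]),("rim",np.array([.5552,.0955,.2]))):
        e=ext(c,ctr);print(n,nm,(np.array(e)-[u0,u0,v0,v0])*5+2)
E
```

```text
[0.5559 0.091  0.293 ] [ 0.0265  0.9996 -0.0009]
scene flange [121.5879 281.7286 113.9304 175.7932]
scene rim [127.2242 281.7    235.4682 302.6322]
side flange [112.3749 301.3533  78.8842 210.253 ]
side rim [116.9217 297.4516 200.0798 332.9153]
```

Converted, 0.0045 m is 4.5, 0.015 m is 15.

Call:
nudge_tcp(increments=[[[0, 4.5, 15, 0, 0, 0], [0, 4.5, 15, 0, 0, 0], [0, 4.5, 15, 0, 0, 0]]])

```text
t: 7.35
ee_pos: [0.5559, 0.0983, 0.2775]
ee_rot: [[-1.0, 0.022, -0.001], [0.022, 1.0, -0.0], [0.001, -0.0, -1.0]]
force: [0.6, -0.5, -1.9]
gripper_width: 0.0195
grip_force: 37.0
```

```bash
python3 - <<'E'
from h import *
import pickle
np.set_printoptions(precision=4,suppress=True)
s=bot.camera("scene");d=bot.camera("side");pickle.dump((s,d),open('i2.pkl','wb'))
p=np.array(bot.get_obs()["ee_pos"]);print(p)
ims=[]
for c in(s,d):
    im=c["color"].copy();im=cv2.resize(im,None,fx=8,fy=8,interpolation=cv2.INTER_CUBIC)
    for ctr,col in((p-[0,0,.024],(0,0,255)),(p-[0,0,.032],(0,0,255)),(np.array([.5552,.0955,.2]),(0,255,0)),(np.array([.5552,.0955,.164]),(0,255,0))):
        q=np.array([proj(c,ctr+.038*np.array([np.cos(a),np.sin(a),0])) for a in np.linspace(0,6.2832,100)])
        cv2.polylines(im,[np.round(q*8+3.5).astype(np.int32)],True,col,1)
    u,v=proj(c,[.5552,.0955,.22]);u=int(u*8);v=int(v*8);ims.append(im[v-250:v+250,u-200:u+200])
cv2.imwrite('pics/i2.png',np.hstack(ims))
E
```

```text
[0.5563 0.0984 0.2781]
```

View pics/i2.png

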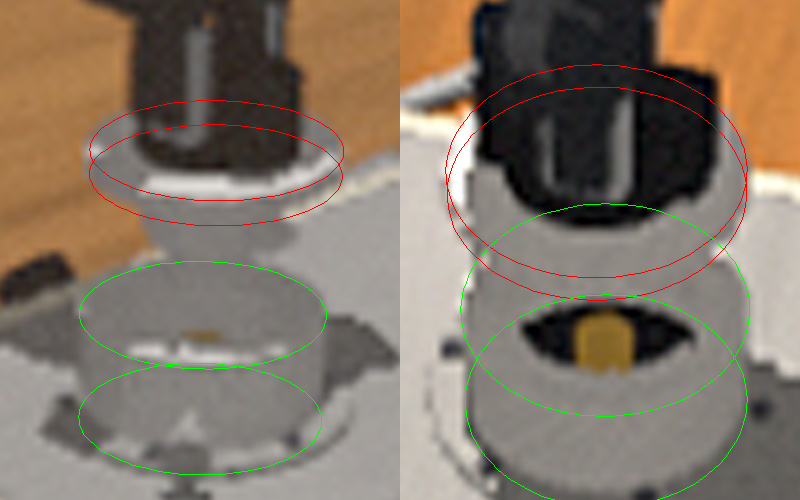

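The overlay shows the flange close to prediction in both views (scene 87–345, side 447–747). The neck sits about 3–4 overlay px (~0.4 px) left of prediction in the scene view. I'll settle and take numeric edge profiles.

Call:
nudge_tcp(increments=[[[0, 0, 0, 0, 0, 0], [0, 0, 0, 0, 0, 0]]])

```text
t: 7.7
ee_pos: [0.5563, 0.0985, 0.2782]
ee_rot: [[-1.0, 0.022, 0.0], [0.022, 1.0, 0.0], [-0.0, 0.0, -1.0]]
force: [0.2, 0.5, -2.8]
gripper_width: 0.0197
grip_force: 37.0
```

```bash
python3 - <<'E'
from h import *
np.set_printoptions(precision=4,suppress=True,linewidth=250)
p=np.array(bot.get_obs()["ee_pos"]);print(p)
s=bot.camera("scene")["color"];d=bot.camera("side")["color"]
u,v=[int(x) for x in proj(bot.camera("scene"),[.5552,.0955,.22])];print(u,v)
g=s.mean(2).astype(int)
for r in range(v-24,v+32,2):print(r,' '.join('%3d'%x for x in g[r,u-20:u+21]))
u,v=[int(x) for x in proj(bot.camera("side"),[.5552,.0955,.22])];print(u,v)
g=d.mean(2).astype(int)
for r in range(v-20,v+32,3):print(r,' '.join('%3d'%x for x in g[r,u-23:u+24]))
E
```

```text
[0.5563 0.0985 0.2782]
321 162
138 118 115 120 118 119 123 122 125 122 128 124 118  69  34  47  41  47  43  41  91 101  88  61  42  42  43  37  40  39  44  46  69 103 119 118 118 119 117 118 120 123
140 122 123 125 123 125 128 126 127 127 127 129 114  70  42  44  49  49  38  49  88 103  90  58  45  38  43  43  38  43  41  47  42  40  70 115 123 120 119 119 119 112
142 124 126 128 129 127 125 126 128 125 123 123 110  62  40  44  45  50  45  38  88 101  95  59  43  39  42  43  42  47  43  45  36  38  72 110 117 114 112 112 115 111
144 125 123 129 127 122 120 119 121 115 116 121 102  61  41  46  44  47  46  54  95 105  78  54  44  39  43  41  38  46  43  40  44  44  65 105 116 113 113 114 113 115
146 117 122 119 115 121 120 121 121 114 117 119 124 102  54  57  60  52  44  54  94 101  88  48  40  43  44  43  37  44  46  43  40  36  73 117 122 123 117 115 118 117
148 123 122 118 120 118 118 117 117 120 121 119 124  88  39
[... 6568 characters left out ...]
 135 133 136 131 130 135 136 135 131 136 135 132 133 134 142 135 133 136 133 130 127 132 129 126 120  96  95  77  79  89  92
258 192 194 192 184 141 184 204 199 139  85 118 138 137 132 129 126 130 132 136 136 135 132 133 134 136 135 137 137 136 136 133 133 131 131 134 132 128 131 117  96  91  95  96  91  93  90  95
261 192 193 191 190 199 186 128 151 142  58  48  77  92 106 123 129 136 132 132 138 136 136 134 136 135 140 135 136 137 134 136 135 134 126 121  99  90  95  94  94  98  98  94  93  98  95  95
264 189 191 190 193 192 194 191 192 191 131 108  87  91  95  94  98  94  91  91  97 100  95  95 106 104 108 105  95  57  37  47  95  95  95  99  96  97  97  94  99  93  96  94  94  97  93  95
```

```bash
python3 - <<'E'
from h import *
np.set_printoptions(precision=2,suppress=True,linewidth=250)
p=np.array(bot.get_obs()["ee_pos"]);print(p)
for n,u,rs in(("scene",301,range(138,158,1)),("side",260,range(213,232,2))):
    c=bot.camera(n)
    g=c["color"].astype(int);g=g[...,2]-g[...,0]
    for r in rs:print(r,' '.join('%3d'%x for x in g[r,u:u+48]))
    for ctr in(p-[0,0,.024],p-[0,0,.032],np.array([.5552,.0955,.2])):
        q=np.array([proj(c,ctr+.038*np.array([np.cos(a),np.sin(a),0])) for a in np.linspace(0,6.2832,300)])
        print(n,q.min(0)-[u,0],q.max(0)-[u,0],"row at left",q[q[:,0].argmin(),1],q[q[:,0].argmax(),1])
E
```

```text
[0.56 0.1  0.28]
138  91  91  93  92  94  97  95  96 101  97  99  88  47   8   8  10   7  12   8   6   4   5  10  16  10  15  15  15  14   8   6  64  86  94  88  94  91  91  88  93  94  95  90  94  88  89  91  82
139  97  98  96  97  95  94  98  94  97  98  98  90  46   5  11   9  12  14  10   7   4   9   9  10  12  13  19  13   8  16  12  18  39  79  89  93  93  97  95  90  88  90  87  93  88  86  86  88
140  98  94  99  97 101  98  98  99 100  98  98  86  49  10  12   9   9  18  13   4   4   6  13  12  11  13  13  12  12  12  18   6   3  45  84  93  89  91  91  89  90  88  84  88  91  84  88  88
141  98  99  96  95  95 100  97  96  94  96  93  82  44   9   8  12  13  11   6   8   6   6   6  15  11  11  14  16  10  12  15  14   8  43  85  90  89  88  85  87  88  89  87  84  87  90  87  87
142  97  99  99  97  98  99  98  97  95  95  97  84  42   6   9  10   9   8   5   6   6   5   9  11  12  15  11  12  16  15  12  13  14  41  83  88  86  88  84  87  84  87  88  90  88  86  89  89
143  97  98  96  94  97  98  97  93  93  93  93  82  40   5  12  14   9  13   9   6   5   6  12  13  13
[... 4616 characters left out ...]
2   8   8  11  10   9  10  11  12  13  12  13  19
229  17  19  18  16  15  10  15  17   9   9   9  13  11  10   7   7   4  -2  -2   4  -2  -2   2  -5  -4   1  -4   2   2   0   6   5  12  11  10  13  12  12  11  11   7  10  16  16  17  16  15  13
231  17  17  14  16  17  18   8   7   9   7  11  12   7   8  13  14  12  11  11   9   8   9   7   4   7   6   7   9  11  11   8   9   9   7  11  14  10   8  12   9  11  15  13  14  13  14  16  15
side [  4.19 210.31] [ 41.84 236.93] row at left 223.74636472701948 223.63591765834653
side [  4.34 213.09] [ 41.76 239.73] row at left 226.5364746538796 226.4303476649909
side [  5.98 227.62] [ 42.09 254.18] row at left 241.03014858280983 240.94610474399667
```

Edge midpoints agree with the projections to about 0.2 px, so the rim estimate holds. The TCP is about 1 mm too far in x and 3 mm too far in y, which I'll correct before descending.

Call:
nudge_tcp(increments=[[[1, -2.8, 0, 0, 0, 0], [1, -2.8, 8, 0, 0, 0], [1, -2.8, 16, 0, 0, 0], [1, -2.8, 16, 0, 0, 0], [1, -2.8, 16, 0, 0, 0]]])

```text
t: 8.62
ee_pos: [0.5551, 0.0957, 0.2618]
ee_rot: [[-1.0, 0.022, -0.0], [0.022, 1.0, -0.0], [0.0, -0.0, -1.0]]
force: [-0.1, 0.3, -1.8]
gripper_width: 0.0194
grip_force: 37.0
```

```bash
python3 -c "
from h import *
print(bot.get_obs()['ee_pos'])"
```

```text
[0.55509321 0.09571985 0.26179026]
```

Converted, 0.01 m is 10, 0.008 m is 8.

Call:
nudge_tcp(increments=[[[0, 0, 4, 0, 0, 0], [0, 0, 8, 0, 0, 0], [0, 0, 10, 0, 0, 0], [0, 0, 10, 0, 0, 0]]])

```text
t: 9.12
ee_pos: [0.5549, 0.0957, 0.2517]
ee_rot: [[-1.0, 0.022, -0.001], [0.022, 1.0, -0.0], [0.001, -0.0, -1.0]]
force: [-0.8, -0.3, -1.4]
gripper_width: 0.0195
grip_force: 37.0
```

Call:
nudge_tcp(increments=[[[0, 0, 2, 0, 0, 0], [0, 0, 4, 0, 0, 0], [0, 0, 4, 0, 0, 0]]])

```text
t: 9.5
ee_pos: [0.555, 0.0956, 0.2477]
ee_rot: [[-1.0, 0.022, -0.0], [0.022, 1.0, -0.0], [0.0, -0.0, -1.0]]
force: [-0.3, -0.8, -0.9]
gripper_width: 0.0194
grip_force: 37.0
```

Call:
nudge_tcp(increments=[[[0, 0, 2, 0, 0, 0], [0, 0, 4, 0, 0, 0], [0, 0, 4, 0, 0, 0]]])

```text
t: 9.88
ee_pos: [0.5549, 0.0957, 0.2437]
ee_rot: [[-1.0, 0.022, -0.001], [0.022, 1.0, -0.0], [0.001, -0.0, -1.0]]
force: [-0.7, -0.5, -2.4]
gripper_width: 0.0193
grip_force: 37.0
```

Lugs are in the slots with no contact. Pushing on against the spring.

Converted, 0.004 m is 4, 0.002 m is 2.

Call:
nudge_tcp(increments=[[[0, 0, 2, 0, 0, 0], [0, 0, 4, 0, 0, 0], [0, 0, 4, 0, 0, 0]]])

```text
t: 10.25
ee_pos: [0.5554, 0.0957, 0.2409]
ee_rot: [[-1.0, 0.022, 0.001], [0.022, 1.0, 0.0], [-0.001, 0.0, -1.0]]
force: [-2.4, 0.0, 3.9]
gripper_width: 0.0192
grip_force: 37.9
```

Call:
nudge_tcp(increments=[[[0, 0, 2, 0, 0, 0], [0, 0, 4, 0, 0, 0], [0, 0, 5, 0, 0, 0], [0, 0, 5, 0, 0, 0]]])

```text
t: 10.75
ee_pos: [0.5555, 0.0957, 0.2366]
ee_rot: [[-1.0, 0.022, 0.001], [0.022, 1.0, 0.001], [-0.001, 0.001, -1.0]]
force: [-4.2, -1.3, 8.9]
gripper_width: 0.0194
grip_force: 38.5
```

Units first: shifts go in mm and turns go in units of 0.1 rad. So 0.004 m is 4, 0.003 m is 3.

Call:
nudge_tcp(increments=[[[0, 0, 2, 0, 0, 0], [0, 0, 3, 0, 0, 0], [0, 0, 4, 0, 0, 0], [0, 0, 4, 0, 0, 0]]])

```text
t: 11.25
ee_pos: [0.5555, 0.0957, 0.2334]
ee_rot: [[-1.0, 0.022, 0.001], [0.022, 1.0, 0.001], [-0.001, 0.001, -1.0]]
force: [-4.9, -1.5, 11.9]
gripper_width: 0.0192
grip_force: 38.9
```

Flange about 1 mm above the rim. Now turning clockwise (+rz about the downward tool axis).

Converted, 0.3 rad is 3.

Call:
nudge_tcp(increments=[[[0, 0, 0, 0, 0, 0.5], [0, 0, 0, 0, 0, 1.2], [0, 0, 0, 0, 0, 2], [0, 0, 0, 0, 0, 3], [0, 0, 0, 0, 0, 3]]])

```text
t: 11.88
ee_pos: [0.5573, 0.0961, 0.2341]
ee_rot: [[-0.948, 0.317, 0.005], [0.317, 0.948, 0.002], [-0.004, 0.003, -1.0]]
force: [-3.2, -0.4, 10.3]
gripper_width: 0.0195
grip_force: 38.8
```

```bash
python3 -c "
from h import *
o=bot.get_obs();print(o['wrist_torque'],o['joints'])"
```

```text
[-0.10071532  0.60531756 -0.04426608] [-0.64521695  0.24938085  0.46506916  1.84344579 -0.12734623  1.07216824
  1.11620581]
```

Converted, 0.5 rad is 5.

Call:
nudge_tcp(increments=[[[0, 0, 0, 0, 0, 1], [0, 0, 0, 0, 0, 2.2], [0, 0, 0, 0, 0, 3.4], [0, 0, 0, 0, 0, 4.6], [0, 0, 0, 0, 0, 5]]])

```text
t: 12.5
ee_pos: [0.5579, 0.0971, 0.2344]
ee_rot: [[-0.68, 0.733, 0.007], [0.733, 0.68, 0.003], [-0.002, 0.007, -1.0]]
force: [-1.0, 0.1, 11.0]
gripper_width: 0.0194
grip_force: 38.8
```

```bash
python3 -c "
from h import *
o=bot.get_obs();print(o['wrist_torque'],np.degrees(np.arctan2(o['ee_rot'][1][1],o['ee_rot'][0][1])))"
```

```text
[0.20635804 0.32647786 0.05554329] 42.871767355307874
```

Converted, 0.5 rad is 5.

Call:
nudge_tcp(increments=[[[0, 0, 0, 0, 0, 1], [0, 0, 0, 0, 0, 2.2], [0, 0, 0, 0, 0, 3.4], [0, 0, 0, 0, 0, 4.6], [0, 0, 0, 0, 0, 5]]])

```text
t: 13.12
ee_pos: [0.5584, 0.0966, 0.2345]
ee_rot: [[-0.245, 0.969, 0.008], [0.969, 0.245, 0.003], [0.001, 0.008, -1.0]]
force: [-1.0, 0.0, 10.9]
gripper_width: 0.0195
grip_force: 38.8
```

```bash
python3 -c "
from h import *
o=bot.get_obs();print(o['wrist_torque'],np.degrees(np.arctan2(o['ee_rot'][1][1],o['ee_rot'][0][1])))"
```

```text
[0.0655158  0.25111722 0.03676523] 14.194677013357479
```

Converted, 0.25 rad is 2.5.

Call:
nudge_tcp(increments=[[[0, 0, 0, 0, 0, 0.8], [0, 0, 0, 0, 0, 1.6], [0, 0, 0, 0, 0, 2.2], [0, 0, 0, 0, 0, 2.5], [0, 0, 0, 0, 0, 2.5]]])

```text
t: 13.75
ee_pos: [0.558, 0.0966, 0.2344]
ee_rot: [[-0.0, 1.0, 0.007], [1.0, 0.0, 0.003], [0.003, 0.007, -1.0]]
force: [-0.7, 0.7, 11.9]
gripper_width: 0.0195
grip_force: 38.9
```

```bash
python3 -c "
from h import *
o=bot.get_obs();print(o['wrist_torque'],np.degrees(np.arctan2(o['ee_rot'][1][1],o['ee_rot'][0][1])))"
```

```text
[0.00661126 0.42654191 0.15123852] 0.009337360912366846
```

Call:
nudge_tcp(increments=[[[0, 0, 0, 0, 0, 0.2], [0, 0, 0, 0, 0, 0.4], [0, 0, 0, 0, 0, 0.4]]])

```text
t: 14.12
ee_pos: [0.5572, 0.0968, 0.2344]
ee_rot: [[0.039, 0.999, 0.005], [0.999, -0.039, 0.003], [0.003, 0.004, -1.0]]
force: [-3.0, 0.5, 13.1]
gripper_width: 0.0196
grip_force: 39.2
```

```bash
python3 -c "
from h import *
o=bot.get_obs();print(o['wrist_torque'],np.degrees(np.arctan2(o['ee_rot'][1][1],o['ee_rot'][0][1])))"
```

```text
[0.09451201 0.86127435 0.28070897] -2.2435631347037868
```

Converted, 0.03 rad is 0.3.

Call:
nudge_tcp(increments=[[[0, 0, 0, 0, 0, 0.2], [0, 0, 0, 0, 0, 0.3], [0, 0, 0, 0, 0, 0.3]]])

```text
t: 14.5
ee_pos: [0.5566, 0.097, 0.2344]
ee_rot: [[0.069, 0.998, 0.003], [0.998, -0.069, 0.003], [0.003, 0.003, -1.0]]
force: [-4.6, 0.3, 13.3]
gripper_width: 0.0192
grip_force: 39.3
```

```bash
python3 -c "
from h import *
o=bot.get_obs();print(o['wrist_torque'],np.degrees(np.arctan2(o['ee_rot'][1][1],o['ee_rot'][0][1])))"
```

```text
[0.08485212 1.13833579 0.35403157] -3.934940355939706
```

Call:
nudge_tcp(increments=[[[0, 0, 1, 0, 0, 0], [0, 0, 2, 0, 0, 0], [0, 0, 3, 0, 0, 0], [0, 0, 3, 0, 0, 0]]])

```text
t: 15.0
ee_pos: [0.5567, 0.097, 0.2327]
ee_rot: [[0.069, 0.998, 0.003], [0.998, -0.069, 0.004], [0.004, 0.002, -1.0]]
force: [-6.4, 0.2, 20.7]
gripper_width: 0.0194
grip_force: 40.1
```

```bash
python3 -c "
from h import *
o=bot.get_obs();print(o['ee_pos'],o['wrist_torque'],np.degrees(np.arctan2(o['ee_rot'][1][1],o['ee_rot'][0][1])))"
```

```text
[0.55668796 0.09695411 0.23267369] [0.06728657 1.74172312 0.34498584] -3.9429726467226143
```

Converted, 0.002 m is 2, -0.0015 m is -1.5.

Call:
nudge_tcp(increments=[[[0, -1, 1, 0, 0, 0], [0, -1.5, 2, 0, 0, 0], [0, -1.5, 2, 0, 0, 0]]])

```text
t: 15.38
ee_pos: [0.5567, 0.097, 0.2326]
ee_rot: [[0.069, 0.998, 0.006], [0.998, -0.069, 0.005], [0.005, 0.006, -1.0]]
force: [-7.8, -0.1, 26.5]
gripper_width: 0.0197
grip_force: 41.1
```

```bash
python3 - <<'E'
from h import *
o=bot.get_obs();print(o['ee_pos'],o['wrist_torque'],np.degrees(np.arctan2(o['ee_rot'][1][1],o['ee_rot'][0][1])))
ims=[]
for n in("scene","side"):
    c=bot.camera(n);u,v=[int(x) for x in proj(c,[.5552,.0955,.21])]
    ims.append(cv2.resize(c["color"][v-30:v+20,u-25:u+25],(400,400),interpolation=cv2.INTER_CUBIC))
cv2.imwrite('pics/f.png',np.hstack(ims))
E
```

```text
[0.55668949 0.09701386 0.23255527] [-0.07145402  1.90092513  0.28728102] -3.9575305279582875
```

View pics/f.png

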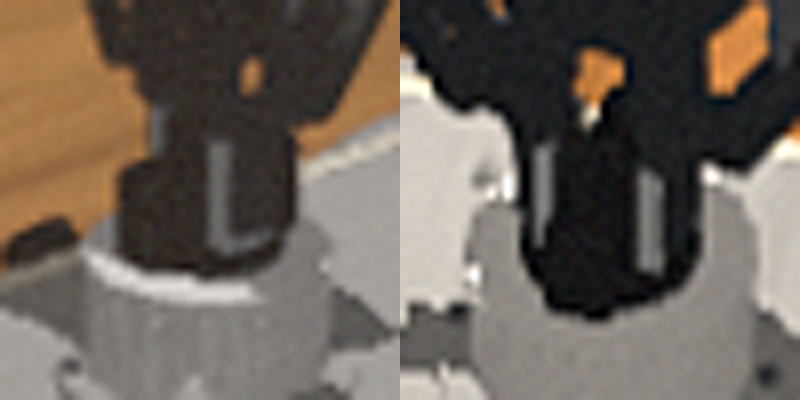

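The picture shows the flange sitting flush on the neck, and z no longer yields to extra push. I'll check the stop with a small further turn.

Converted, -0.002 m is -2, 0.03 rad is 0.3.

Call:
nudge_tcp(increments=[[[0, 0, -2, 0, 0, 0], [0, 0, -2, 0, 0, 0.15], [0, 0, -2, 0, 0, 0.3], [0, 0, -2, 0, 0, 0.3]]])

```text
t: 15.98
ee_pos: [0.5564, 0.0971, 0.2326]
ee_rot: [[0.095, 0.995, 0.006], [0.995, -0.095, 0.003], [0.003, 0.006, -1.0]]
force: [-4.7, -0.3, 18.6]
gripper_width: 0.0192
grip_force: 42.2
```

```bash
python3 -c "
from h import *
o=bot.get_obs();print(o['ee_pos'],o['wrist_torque'],o['grip_force'],np.degrees(np.arctan2(o['ee_rot'][1][1],o['ee_rot'][0][1])))"
```

```text
[0.55635439 0.0970989  0.23261281] [-0.01724768  1.02407022  0.9582299 ] 42.16570794582367 -5.472570261884583
```

Torque jumped to about 1 N m, so the lid is at the stop. Restoring the downward hold and letting it settle.

Converted, 0.002 m is 2, 0.001 m is 1.

Call:
nudge_tcp(increments=[[[0, 0, 1, 0, 0, 0], [0, 0, 2, 0, 0, 0], [0, 0, 2, 0, 0, 0], [0, 0, 2, 0, 0, 0], [0, 0, 2, 0, 0, 0]]])

```text
t: 16.6
ee_pos: [0.5566, 0.0972, 0.2324]
ee_rot: [[0.096, 0.995, 0.006], [0.995, -0.096, 0.004], [0.005, 0.005, -1.0]]
force: [-7.6, -0.8, 25.1]
gripper_width: 0.0192
grip_force: 43.8
```

```bash
python3 -c "
from h import *
o=bot.get_obs();print(o['ee_pos'],o['wrist_torque'],o['grip_force'],np.degrees(np.arctan2(o['ee_rot'][1][1],o['ee_rot'][0][1])))"
```

```text
[0.55657332 0.09722841 0.23238905] [-0.08507452  1.82583176  0.70782133] 43.79290223121643 -5.5243708487559156
```

Stable: at the stop, flush, about 12 N net on the rim and a 44 N grip. Handing in.

```bash
python3 -c "
from rig import bot
print(bot.job_done())"
```

```text
the job is handed in; nothing more can be done
None
```

The lid is in the open tank, turned clockwise to the stop and held flush on the rim in the gripper (about 12 N on the rim, 44 N grip), ready for you to do up the locking screw.

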